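# Flash a sensor module on the spring-pin programming cradle

### The arm

A 6-joint arm with a two-finger parallel gripper is mounted at the origin on the work surface. World frame = base frame: x ahead of the robot, y to its left, z up, the work surface at z = 0. Lengths are in mm, angles in rad, forces in N, time in s.
With the tool pointing down it reaches from about 350 to 875 mm from the base axis. Payload 4.2 kg.
Tool frame: the origin (TCP) lies on the centre line of the jaws, within the pads' length; the fingertips stand 25 mm ahead of it and the grasp point (between the pads) lies 6 mm ahead of it; z points along the fingers, x is the direction in which the jaws open and shut, and the axes are right-handed (so a half turn about z gives the same grasp; the last joint's range is limited). The gripper opens to 85 mm and grips with 20 to 120 N. Pads are 22 mm wide; open, the fingers measure 114 mm over their backs; the gripper's body (76 mm by 85 mm) begins 54 mm behind the grasp point. The pads swing forward as they close: fully open they stand 13 mm farther back than shut.
Start: joints at [-0.952, 0.385, 0.008, 0, -1.194, -0.259], TCP at [220.069, -584.952, 256.312] pointing down, gripper open.
Joint ranges: [-3.14, 3.14], [-1.21, 2.06], [-1.07, 1.41], [-3.16, 2.05], [-2.99, -0.16], [-3.1, 3.1]. Speed limits (rad/s): [2.79, 2.79, 3.14, 3.14, 3.14, 3.14].

### API

Orientations are given as a rotation vector (axis times angle).
In Python, from station import ctrl gives the robot as it stands.
- The arm moves only by the tool jog_arm, never from a script. Its argument "increments" is a list of rows, each an object of numbers: "jaw": the closure, from -1 (fully open) to 1 (shut); "dx", "dy", "dz": the shift along the tool's x, y, z in cm; "wx", "wy", "wz": the turn, a rotation vector about the tool's x, y, z in rad. A call has 1 to 12 rows; each row is the pose to reach, as a shift and turn from the pose commanded when the call began, along the tool's axes at that moment; what a row does not reach only later rows make up. A row lasts 1/10 s, in which the tool goes at most 50 mm and 8.59 degrees, less where a joint would pass 70% of its speed; a pose out of reach is approached as far as the arm can. A call with a gripper value outside its range is refused whole. The fingers move at their own pace and stop on an object; "force" is the grip in N (left out, the last holds). Time passes only in rows, so rows that repeat a pose let the fingers close. It gives the time, the measured TCP pose, the force and the opening at its end, in the units of the state.
- ctrl.sense(): the state, without advancing time (a new reading comes with each control period).
- ctrl.camera(name): name is "side" or "top"; returns a dict with "pixels" (384x512x3 uint8, red, green, blue), "depth" (384x512 float32, mm along the optical axis (not along the pixel's ray), 0 where there is no reading), "fx", "fy", "cx", "cy" (pixels), "world_from_camera" (4x4, takes a point from camera to world coordinates). Camera axes: x right, y up, looking along -z (the intrinsics and any distortion apply to the point x, -y, -z); pixel columns grow to the right and rows downward; lengths in mm; the calibration is good to about 2 mm. A picture is of the moment at which its call begins.
- ctrl.sign_off(): hands the job in, once; it reports no verdict.
The state is a dict: "clock": time; "q": joint angles; "joint_vel": joint speeds; "joint_efforts": joint torques, N m; "ee_pos": TCP position; "tcp_rot": TCP orientation; "wrist_force": force on the tool from outside, world axes, zero at the start; "wrist_torque": the same for the moment, N m; "opening": finger opening in mm.
Only numpy, scipy, OpenCV 4.12 (cv2) and the standard library are available. Lean on these libraries where they do the work, as an engineer would, in place of code of your own. Each camera call takes 0.05 s, during which the arm holds its last target.

### The job

Press the green start button on the programmer fully down and let it up again, so that it waits for a module. Then take the white sensor module from the black rack, push its foot down behind the orange cradle's front lip until it is fully home on its seat against the spring contact pins, and hold it pressed there: finish while still holding it down, because the pins lift it as soon as it is let go. Press firmly but do not ram it, and leave the other modules and the things lying on the bench where they are.

Things in the scene. Friction and masses are not known exactly. Their poses are not given: they have to be found in the camera images.
- start_top (a point): Top centre of the round green start button (28 mm across) on the dark programmer box, which stands on the same fixed aluminium plate as the cradle. The button faces straight up, its top 72 mm above the bench when released; it is pressed straight down.
- start (a joint): Start button travel in m: 0 released, 0.006 fully down. It springs back; about 1.5 N starts it moving, 5 N holds it fully down.
- cradle_seat (a point): Centre of the seat in the orange upright cradle, 30 mm above the bench, in the middle of its fixed slot. Axes: z up; x across the slot, from the front lip (-x, robot's side) to the back plate (+x); y along the slot. The slot is open at the top, 17 mm wide in x and 54 mm long in y (walls 8.5 mm and 27 mm from this point). A module goes straight down into it.
- lip_top (a point): Middle of the upper edge of the cradle's front lip, 20 mm above the seat, 15.5 mm in front of the slot's centre (-x of the cradle). Lip and both end walls rise upright 13 mm above the seat, then flare outwards at 45 degrees up to this height (mouth: 15.5 mm to the lip, 34 mm to each end).
- back_top (a point): Middle of the upper front edge of the cradle's flat upright back plate, 32 mm above the seat, 8.5 mm behind the slot's centre (+x of the cradle). It stands 12 mm higher than the lip, so a module can be felt against it before it goes down.
- station: Fixed aluminium plate 130 mm (x) by 280 mm (y), 8 mm thick, that carries cradle and programmer; origin at the centre of its underside; same axes as the cradle. Cradle centre at y +72 mm, dark programmer box (104 x 92 mm, top 50 mm above the bench) at y -72 mm.
- contact_pins (a joint): Row of brass spring pins in the middle of the cradle's slot: travel in m, 0 = up (tips 5 mm above the seat), 0.005 = pressed level with the seat. Pressing starts at 2.5 N and takes 8 N when level; released, the pins lift a module about 5 mm off the seat.
- module_center (a point): Centre of the white sensor module: upright flat box 14 mm thick (its x), 50 mm wide (its y), 110 mm tall (its z, up), 50 to 100 g. Its foot, 55 mm below this point, is stepped in about 2 mm all round. It stands 22 mm deep in one of the three slots of the rack. Either face may be towards the lip. Grip it over its thickness or width, at this height or above, so that the fingers clear the back plate.
- module_foot (a point): Centre of the white module's underside; same axes as module_center.
- module_b_center (a point): Centre of the dark grey module, same size, in another slot of the rack; stays there.
- module_c_center (a point): Centre of the blue module, same size, in another slot of the rack; stays there.
- rack: Black fixed rack block, 50 mm (x) by 250 mm (y), 32 mm tall; origin at the centre of its underside. Three slots in a row along y, 85 mm apart, 10 mm of floor under each; 3 mm of play in both directions.
- cutters: Side cutters with red handles lying on the bench near the robot, about 155 mm long, 16 mm high. Stay where they are.
- screwdriver: Blue-handled screwdriver lying on the bench near the robot, 170 mm long, 26 mm high. Stays where it is.
- meter: Orange hand-held meter lying at the back of the bench, 85 x 165 mm, 40 mm high. Stays where it is.
- casting: Aluminium housing casting at the back of the bench, 75 x 165 mm, 75 mm high. Stays where it is.
- printed_copy: White printed copy of the casting at the back of the bench, same size. Stays where it is.

How it is judged (in metres and radians):
On the way, in this order (a step that is already met when the one before it is completed fails the run):
1. the start button is pressed fully down (value of joint start above 0.005 m), for 0.05 s.
2. the start button is let up again (value of joint start below 0.0012 m), for 0.1 s.
3. the white module is behind the lip, pressed home on the seat (value of joint contact_pins above 0.0035 m and horizontal distance between module_foot and cradle_seat below 0.006 m and z of module_foot in the frame of cradle_seat below 0.0018 m), for 0.3 s.
At the end, for the whole second after the job is handed in: White module upright in the slot, foot within 6 mm of the slot centre and under 1.8 mm above the seat, pins pressed at least 3.5 of 5 mm, the robot still pushing or gripping it (over 2 N); start button up; other modules not moved over 20 mm (all of step 3 and angle between module_center's own z axis and vertical below 0.12 rad and angle between the y axis of module_center and the y axis of cradle_seat, either way round below 0.2 rad and contact force between any of the fingers, the arm and module above 2 N and value of joint start below 0.0012 m and distance of each of module_b_center, module_c_center from where it was at the start of the episode below 0.02 m); the arm keeps its last pose, push and grip.
It fails at once if another module is disturbed (distance of any of module_b_center, module_c_center from where it was at the start of the episode above 0.02 m).
It fails at once if something lying on the bench is knocked away (distance of any of cutters, screwdriver, meter, casting, printed_copy from where it was at the start of the episode above 0.02 m).
It fails at once if the module is rammed into the cradle (over 60 N) (contact force between module and station above 60 N).
It also fails if it takes over 54 s, if anything falls off the work surface, if the arm or the gripper's body presses on something with over 40 N, if the wrist force passes 120 N, or if a joint passes its speed limit or range.

## Working session

There is one attempt and no reset: what is moved stays moved. The work goes in short steps, Python scripts to look and compute and a tool call to move; the robot and the scene stay as the last step left them, time stands still between calls to the robot, and variables do not carry over. Pictures are saved under pics/ and viewed, and the job is handed in when it is done.

Besides the shell and the picture viewer there is one more tool, called after "Request:" as a command line: name --argument value ..., lists and objects as JSON in quotes. jog_arm: Moves the arm, as the interface text tells. Its arguments: {"type":"object","properties":{"increments":{"type":"array"},"force":{"type":"number"}},"required":["increments"]}

```bash
mkdir -p pics; ls
python3 - <<'E'
from station import ctrl
import cv2,numpy as np
print(ctrl.sense())
for n in ["side","top"]:
    c=ctrl.camera(n); cv2.imwrite(f"pics/{n}0.png",c["pixels"][:,:,::-1]); np.savez(f"{n}0.npz",**c)
    print(n,c["fx"],c["fy"],c["cx"],c["cy"],np.round(c["world_from_camera"],3),[k for k in c])
E
```

```text
pics
{'clock': 0.0, 'q': array([-9.52380363e-01,  3.85520983e-01,  6.59642495e-03, -5.15027828e-04,
       -1.19399540e+00, -2.58613614e-01]), 'joint_vel': array([-9.59272061e-04, -5.81450767e-05, -2.11683923e-04, -3.92868081e-04,
       -1.27610115e-03, -8.28111895e-04]), 'joint_efforts': array([ 9.32547628e-04, -3.92290986e+01,  1.88400275e+01,  4.18626487e+00,
       -4.64339013e-03,  1.79837798e-06]), 'ee_pos': array([ 219.891208  , -584.4571865 ,  255.22911678]), 'tcp_rot': array([-1.78730361e+00, -2.58139969e+00, -1.84013394e-03]), 'wrist_force': array([-0.37644942, -1.50061428,  0.13667315]), 'wrist_torque': array([-0.0342831 , -0.01332872,  0.03166816]), 'opening': 85.46892153344723}
side 453.3863858215113 453.3863858215113 253.94347722321749 191.80642261542718 [[-9.54000e-01  2.05000e-01 -2.18000e-01  2.94993e+02]
 [-2.99000e-01 -6.50000e-01  6.98000e-01  8.34495e+02]
 [ 2.00000e-03  7.31000e-01  6.82000e-01  8.56310e+02]
 [ 0.00000e+00  0.00000e+00  0.00000e+00  1.00000e+00]] ['pixels', 'depth', 'fx', 'fy', 'cx', 'cy', 'world_from_camera']
top 427.99680746123283 427.99680746123283 257.77227355142617 194.40343178938235 [[ 4.000000e-03  9.970000e-01 -8.000000e-02  4.558970e+02]
 [-1.000000e+00  7.000000e-03  2.600000e-02  6.193600e+01]
 [ 2.600000e-02  8.000000e-02  9.960000e-01  1.101394e+03]
 [ 0.000000e+00  0.000000e+00  0.000000e+00  1.000000e+00]] ['pixels', 'depth', 'fx', 'fy', 'cx', 'cy', 'world_from_camera']
```

View pics/top0.png

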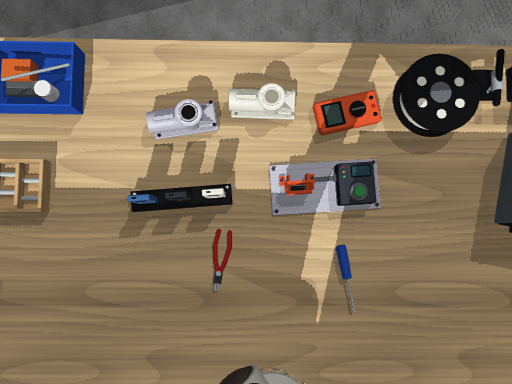

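View pics/side0.png

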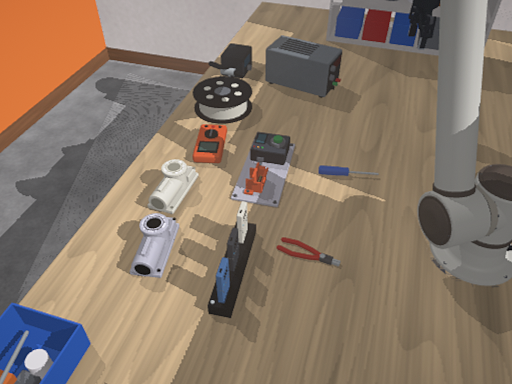

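Run:
```python
import cv2
t=cv2.imread("pics/top0.png"); s=cv2.imread("pics/side0.png")
cv2.imwrite("pics/t1.png",cv2.resize(t[150:222,260:385],None,fx=6,fy=6,interpolation=cv2.INTER_CUBIC))
cv2.imwrite("pics/t2.png",cv2.resize(t[170:220,120:240],None,fx=6,fy=6,interpolation=cv2.INTER_CUBIC))
cv2.imwrite("pics/s1.png",cv2.resize(s[125:320,200:300],None,fx=3,fy=3,interpolation=cv2.INTER_CUBIC))
```

```text
(no output)
```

View pics/t1.png

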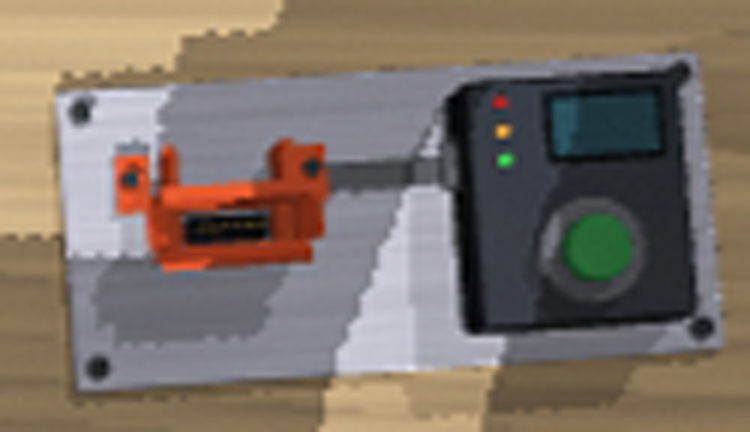

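View pics/t2.png

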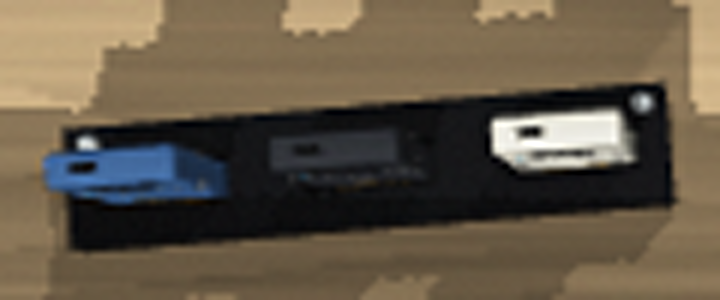

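View pics/s1.png

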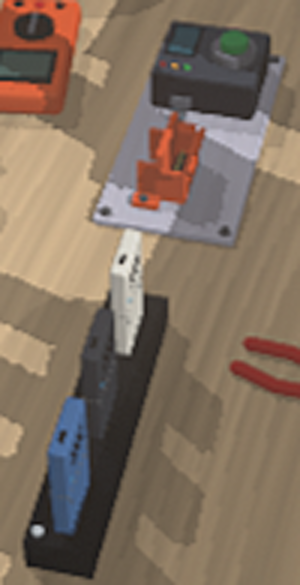

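```bash
cat > h.py <<'E'
import numpy as np
def load(n): return dict(np.load(n))
def plane(c,u,v,z):
    d=np.array([(u-c["cx"])/c["fx"],-(v-c["cy"])/c["fy"],-1.0]); T=c["world_from_camera"]
    w=T[:3,:3]@d; o=T[:3,3]; return o+w*(z-o[2])/w[2]
def cloud(c):
    v,u=np.mgrid[:384,:512]; D=c["depth"]
    P=np.stack([(u-c["cx"])/c["fx"]*D,-(v-c["cy"])/c["fy"]*D,-D],-1); T=c["world_from_camera"]
    W=P@T[:3,:3].T+T[:3,3]; W[D==0]=np.nan; return W
def proj(c,p):
    T=c["world_from_camera"]; q=T[:3,:3].T@(np.array(p)-T[:3,3]); return c["cx"]+c["fx"]*q[0]/-q[2], c["cy"]-c["fy"]*q[1]/-q[2]
E
python3 - <<'E'
from h import *
c=load("top0.npz"); s=load("side0.npz")
f=lambda u,v,z,u0,v0:plane(c,(u+.5)/6-.5+u0,(v+.5)/6-.5+v0,z)
np.set_printoptions(precision=1,suppress=True)
pc=np.array([f(*p,8,260,150) for p in [(55,92),(692,55),(722,345),(77,390)]])
print(pc,"mean",pc.mean(0))
e=pc[1]-pc[0]+pc[2]-pc[3]; print("len",np.linalg.norm(pc[1]-pc[0]),np.linalg.norm(pc[2]-pc[1]),np.linalg.norm(pc[3]-pc[2]),np.linalg.norm(pc[0]-pc[3]),"yaw",np.arctan2(e[0],-e[1]))
print("button",f(599,247,72,260,150))
rc=np.array([f(*p,32,120,170) for p in [(62,129),(665,85),(675,203),(70,250)]])
print(rc,rc.mean(0)); e=rc[1]-rc[0]+rc[2]-rc[3]; print("len",np.linalg.norm(rc[1]-rc[0]),np.linalg.norm(rc[2]-rc[1]),"yaw",np.arctan2(e[0],-e[1]))
W=cloud(c)
b=W[187:195,355:364]; print("btn depth z",b[...,2])
m=(W[...,2]>112)&(W[...,2]<128); m[:, :195]=0; m[:,240:]=0; m[:180]=0;m[215:]=0
p=W[m]; print("white top",len(p),p.mean(0),p.min(0),p.max(0))
m=(W[...,2]>112)&(W[...,2]<128); m[:, :120]=0; m[:,240:]=0; m[:180]=0;m[215:]=0
print(np.argwhere(m).min(0),np.argwhere(m).max(0))
WS=cloud(s)
m=np.isfinite(WS[...,2])&(WS[...,2]>116)&(WS[...,2]<124)
m[:190]=0;m[290:]=0;m[:,:205]=0;m[:,260:]=0
for v,u in np.argwhere(m): print(v,u,WS[v,u],s["pixels"][v,u])
E
```

```text
[[ 620.7    5.6    8. ]
 [ 639.2 -270.7    8. ]
 [ 513.5 -281.5    8. ]
 [ 492.7   -4.1    8. ]] mean [ 566.5 -137.7    8. ]
len 276.8977614561413 126.17675867495464 278.12567925499013 128.38088160811208 yaw 0.0708565134544833
button [ 549.5 -211.9   72. ]
[[548.4 352.6  32. ]
 [568.6 102.9  32. ]
 [519.2  98.3  32. ]
 [498.2 347.9  32. ]] [533.6 225.5  32. ]
len 250.49003286365226 49.59719804917211 yaw 0.08217093268846776
btn depth z [[69.7 74.5 71.6 71.5 74.8 77.9 71.9 72.  69.5]
 [70.4 70.6 75.3 74.1 70.  73.9 74.  71.5 73.3]
 [71.2 73.  74.4 74.1 72.3 71.4 71.  72.5 71.8]
 [73.3 73.6 73.5 75.9 70.7 72.4 70.7 72.2 73.7]
 [75.6 76.1 69.4 73.8 71.6 72.3 72.  72.7 73.4]
 [71.6 73.3 72.3 69.6 72.7 73.5 73.3 72.8 74.8]
 [69.4 73.3 71.3 72.8 72.2 71.1 74.7 72.8 72.3]
 [69.5 73.  74.1 71.  73.4 70.3 73.9 75.  76.3]]
white top 138 [541.  140.8 120.5] [532.9 116.6 112.2] [549.5 164.5 124.9]
[188 127] [201 223]
201 241 [548.9 121.5 121.9] [164 152 137]
201 242 [546.6 121.1 122.2] [195 188 178]
201 243 [544.3 120.7 122.5] [188 183 177]
201 244 [543.  117.1 119.5] [166 162 158]
202 241 [547.8
[... 14510 characters left out ...]
1 332.3 119.6] [ 81 113 159]
275 221 [520.3 331.4 119.3] [ 83 116 164]
275 222 [519.  329.4 117.2] [ 79 110 154]
276 215 [531.5 335.8 117.1] [110 103  98]
276 216 [529.5 335.5 117.6] [ 65  87 120]
276 217 [526.9 336.4 119.8] [ 69  96 136]
276 218 [525.2 335.3 119.1] [ 76 103 143]
276 219 [523.3 334.8 119.2] [ 81 110 153]
276 220 [520.1 337.1 123.4] [ 84 114 158]
276 221 [518.9 334.8 120.9] [ 87 119 166]
277 216 [529.  336.9 116.2] [ 71  83 104]
277 217 [526.8 337.  117.3] [ 59  80 111]
277 218 [525.2 335.7 116.2] [ 66  86 117]
277 219 [522.9 336.  117.6] [ 68  88 120]
277 220 [520.6 336.3 118.9] [ 68  89 122]
277 221 [518.5 336.1 119.5] [ 75 100 140]
278 221 [518.4 336.8 117.2] [ 69  93 128]
```

```bash
cat >> h.py <<'E'
from scipy.spatial.transform import Rotation as R
def jog(p0,r0,p1,yaw,tilt=None):
    """p0,r0 commanded pose; target p1 with tool down, tool x at yaw. returns cm, rad"""
    A=R.from_rotvec(r0); B=R.from_matrix(np.array([[np.cos(yaw),np.sin(yaw),0],[np.sin(yaw),-np.cos(yaw),0],[0,0,-1]]))
    return np.round(A.inv().apply(np.array(p1)-p0)/10,3), np.round((A.inv()*B).as_rotvec(),4)
E
python3 - <<'E'
from h import *
import cv2
c=load("top0.npz"); s=load("side0.npz")
np.set_printoptions(precision=1,suppress=True)
yw=0.0712; X=np.array([np.cos(yw),np.sin(yw),0]);Y=np.array([-np.sin(yw),np.cos(yw),0]);Z=np.array([0,0,1])
O=np.array([566.5,-137.7,0]); S=O+72*Y+30*Z; print("seat",S)
for n,q,(u0,u1,v0,v1),k in [("top",c,(265,325,160,215),10),("side",s,(225,295,150,210),10)]:
    im=cv2.resize(np.ascontiguousarray(q["pixels"][v0:v1,u0:u1,::-1]),None,fx=k,fy=k,interpolation=cv2.INTER_CUBIC)
    def P(p,col):
        u,v=proj(q,p); cv2.circle(im,(int((u-u0+.5)*k),int((v-v0+.5)*k)),3,col,-1)
    for y in (-27,27): P(S+8.5*X+y*Y+32*Z,(255,0,0))
    for y in (-34,34): P(S-15.5*X+y*Y+20*Z,(0,255,0))
    P(S+5*Z,(255,255,0))
    for x in(-65,65):
        for y in (-140,140): P(O+8*Z+x*X+y*Y,(255,0,255))
    cv2.imwrite(f"pics/chk_{n}.png",im)
B=np.array([549.5,-211.9,72]); print("button local",X@(B-O),Y@(B-O),"side px",proj(s,B))
from station import ctrl
r=ctrl.sense()["tcp_rot"]; print(R.from_rotvec(r).as_matrix())
print(jog([220.069,-584.952,256.312],r,[549.5,-211.9,130],1.93))
E
```

```text
seat [561.4 -65.9  30. ]
button local -22.235505416103724 -72.80262563184397 side px (np.float64(277.62970225140526), np.float64(137.21302701325965))
[[-0.4  0.9 -0. ]
 [ 0.9  0.4  0. ]
 [ 0.  -0.  -1. ]]
(array([23.3, 44. , 12.7]), array([-0., -0.,  0.]))
```

View pics/chk_top.png

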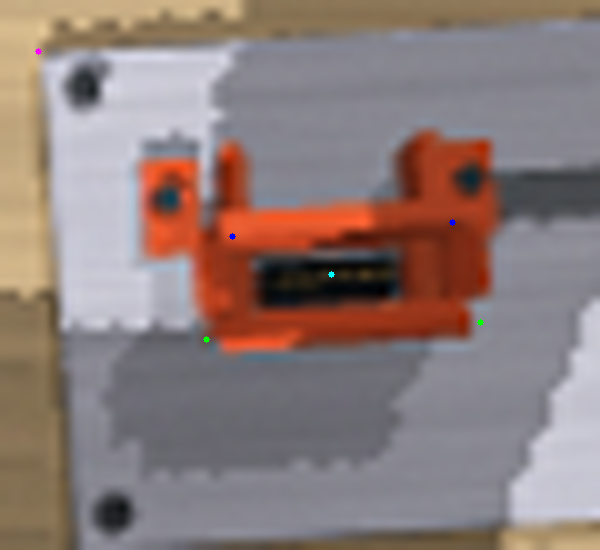

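View pics/chk_side.png

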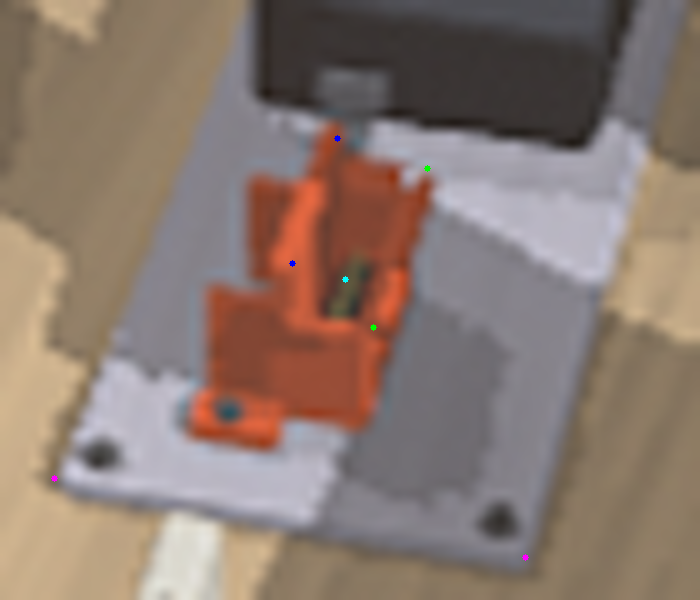

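Request:
jog_arm --increments '[{"dx":23.3,"dy":44.0,"dz":9,"jaw":1},{"dx":23.3,"dy":44.0,"dz":9,"jaw":1},{"dx":23.3,"dy":44.0,"dz":9,"jaw":1},{"dx":23.3,"dy":44.0,"dz":9,"jaw":1},{"dx":23.3,"dy":44.0,"dz":9,"jaw":1},{"dx":23.3,"dy":44.0,"dz":9,"jaw":1},{"dx":23.3,"dy":44.0,"dz":9,"jaw":1},{"dx":23.3,"dy":44.0,"dz":9,"jaw":1},{"dx":23.3,"dy":44.0,"dz":9,"jaw":1},{"dx":23.3,"dy":44.0,"dz":9,"jaw":1},{"dx":23.3,"dy":44.0,"dz":9,"jaw":1},{"dx":23.3,"dy":44.0,"dz":9,"jaw":1}]'

```text
validation failed for argument at $.in...
```

Request:
jog_arm --increments '[{"jaw":1.0,"dx":5.0,"dy":0.0,"dz":0.0,"wx":0.0,"wy":0.0,"wz":0.0}]' --force 40

```text
clock: 0.2
ee_pos: [203.9, -540.8, 252.5]
tcp_rot: [-1.787, -2.58, -0.001]
wrist_force: [0.1, 2.1, -0.5]
opening: 73.3
```

Request:
jog_arm --increments '[{"jaw":1.0,"dx":18.3,"dy":44.0,"dz":9.0,"wx":0.0,"wy":0.0,"wz":0.0},{"jaw":1.0,"dx":18.3,"dy":44.0,"dz":9.0,"wx":0.0,"wy":0.0,"wz":0.0},{"jaw":1.0,"dx":18.3,"dy":44.0,"dz":9.0,"wx":0.0,"wy":0.0,"wz":0.0},{"jaw":1.0,"dx":18.3,"dy":44.0,"dz":9.0,"wx":0.0,"wy":0.0,"wz":0.0},{"jaw":1.0,"dx":18.3,"dy":44.0,"dz":9.0,"wx":0.0,"wy":0.0,"wz":0.0},{"jaw":1.0,"dx":18.3,"dy":44.0,"dz":9.0,"wx":0.0,"wy":0.0,"wz":0.0},{"jaw":1.0,"dx":18.3,"dy":44.0,"dz":9.0,"wx":0.0,"wy":0.0,"wz":0.0},{"jaw":1.0,"dx":18.3,"dy":44.0,"dz":9.0,"wx":0.0,"wy":0.0,"wz":0.0},{"jaw":1.0,"dx":18.3,"dy":44.0,"dz":9.0,"wx":0.0,"wy":0.0,"wz":0.0},{"jaw":1.0,"dx":18.3,"dy":44.0,"dz":9.0,"wx":0.0,"wy":0.0,"wz":0.0},{"jaw":1.0,"dx":18.3,"dy":44.0,"dz":9.0,"wx":0.0,"wy":0.0,"wz":0.0},{"jaw":1.0,"dx":18.3,"dy":44.0,"dz":9.0,"wx":0.0,"wy":0.0,"wz":0.0}]' --force 40

```text
clock: 1.4
ee_pos: [549.7, -211.3, 165.4]
tcp_rot: [-1.785, -2.583, 0.001]
wrist_force: [-0.5, -1.3, 0.0]
opening: 0.1
```

Request:
jog_arm --increments '[{"jaw":1.0,"dx":0.0,"dy":0.0,"dz":4.0,"wx":0.0,"wy":0.0,"wz":0.0},{"jaw":1.0,"dx":0.0,"dy":0.0,"dz":6.4,"wx":0.0,"wy":0.0,"wz":0.0},{"jaw":1.0,"dx":0.0,"dy":0.0,"dz":6.6,"wx":0.0,"wy":0.0,"wz":0.0},{"jaw":1.0,"dx":0.0,"dy":0.0,"dz":6.6,"wx":0.0,"wy":0.0,"wz":0.0}]'

```text
clock: 1.8
ee_pos: [549.3, -213.0, 100.7]
tcp_rot: [-1.789, -2.582, 0.001]
wrist_force: [0.3, -0.3, 1.1]
opening: 0.4
```

Request:
jog_arm --increments '[{"jaw":1.0,"dx":0.0,"dy":0.0,"dz":0.3,"wx":0.0,"wy":0.0,"wz":0.0},{"jaw":1.0,"dx":0.0,"dy":0.0,"dz":0.6,"wx":0.0,"wy":0.0,"wz":0.0},{"jaw":1.0,"dx":0.0,"dy":0.0,"dz":0.6,"wx":0.0,"wy":0.0,"wz":0.0}]'

```text
clock: 2.1
ee_pos: [550.7, -212.4, 95.5]
tcp_rot: [1.786, 2.581, 0.001]
wrist_force: [0.3, -1.4, 1.9]
opening: 0.2
```

Force is starting to rise; continuing down.

Request:
jog_arm --increments '[{"jaw":1.0,"dx":0.0,"dy":0.0,"dz":0.3,"wx":0.0,"wy":0.0,"wz":0.0},{"jaw":1.0,"dx":0.0,"dy":0.0,"dz":0.45,"wx":0.0,"wy":0.0,"wz":0.0},{"jaw":1.0,"dx":0.0,"dy":0.0,"dz":0.45,"wx":0.0,"wy":0.0,"wz":0.0}]'

```text
clock: 2.4
ee_pos: [550.7, -212.4, 91.1]
tcp_rot: [1.786, 2.582, 0.0]
wrist_force: [-0.7, -1.5, 7.2]
opening: 0.1
```

Request:
jog_arm --increments '[{"jaw":1.0,"dx":0.0,"dy":0.0,"dz":0.2,"wx":0.0,"wy":0.0,"wz":0.0},{"jaw":1.0,"dx":0.0,"dy":0.0,"dz":0.2,"wx":0.0,"wy":0.0,"wz":0.0}]'

```text
clock: 2.6
ee_pos: [550.8, -212.4, 90.9]
tcp_rot: [1.785, 2.582, -0.0]
wrist_force: [-2.4, -0.1, 15.4]
opening: -0.1
```

Request:
jog_arm --increments '[{"jaw":1.0,"dx":0.0,"dy":0.0,"dz":-2.0,"wx":0.0,"wy":0.0,"wz":0.0},{"jaw":1.0,"dx":0.0,"dy":0.0,"dz":-6.0,"wx":0.0,"wy":0.0,"wz":0.0},{"jaw":-1.0,"dx":0.0,"dy":0.0,"dz":-11.0,"wx":0.0,"wy":0.0,"wz":0.0},{"jaw":-1.0,"dx":0.0,"dy":0.0,"dz":-12.2,"wx":0.0,"wy":0.0,"wz":0.0},{"jaw":-1.0,"dx":0.0,"dy":0.0,"dz":-12.2,"wx":0.0,"wy":0.0,"wz":0.0}]'

```text
clock: 3.1
ee_pos: [550.9, -211.8, 212.3]
tcp_rot: [1.785, 2.579, 0.005]
wrist_force: [0.3, 0.2, -1.2]
opening: 43.4
```

Run:
```python
from h import *
from station import ctrl
import cv2
s=ctrl.sense(); print(s["ee_pos"],s["tcp_rot"],s["q"],s["wrist_force"],s["opening"])
np.set_printoptions(precision=4,suppress=True)
r0=np.array([-1.7873,-2.5814,0]); r0*=np.pi/np.linalg.norm(r0)
A=R.from_rotvec(r0); p0=np.array([220.069,-584.952,256.312])+A.apply([233,440,168.5-122])
print(p0)
for yw in (.082,.082+np.pi): print(jog(p0,r0,[541,140.8,p0[2]],yw))
```

```text
[ 550.86533446 -211.78636393  212.2558756 ] [1.78543723 2.57943897 0.00465288] [-9.30300554e-02  3.57947867e-01 -1.48714033e-01 -4.31451782e-04
 -1.05875290e+00 -1.11767685e+00] [ 0.29190906  0.23281245 -1.18488373] 43.44986790423151
[ 549.9276 -212.0146  209.812 ]
(array([33.339, 11.58 ,  0.   ]), array([-0.    , -0.    ,  1.8484]))
(array([33.339, 11.58 ,  0.   ]), array([ 0.    , -0.    , -1.2932]))
```

Request:
jog_arm --increments '[{"jaw":-1.0,"dx":33.34,"dy":11.58,"dz":0.0,"wx":0.0,"wy":0.0,"wz":-1.293},{"jaw":-1.0,"dx":33.34,"dy":11.58,"dz":0.0,"wx":0.0,"wy":0.0,"wz":-1.293},{"jaw":-1.0,"dx":33.34,"dy":11.58,"dz":0.0,"wx":0.0,"wy":0.0,"wz":-1.293},{"jaw":-1.0,"dx":33.34,"dy":11.58,"dz":0.0,"wx":0.0,"wy":0.0,"wz":-1.293},{"jaw":-1.0,"dx":33.34,"dy":11.58,"dz":0.0,"wx":0.0,"wy":0.0,"wz":-1.293},{"jaw":-1.0,"dx":33.34,"dy":11.58,"dz":0.0,"wx":0.0,"wy":0.0,"wz":-1.293},{"jaw":-1.0,"dx":33.34,"dy":11.58,"dz":0.0,"wx":0.0,"wy":0.0,"wz":-1.293},{"jaw":-1.0,"dx":33.34,"dy":11.58,"dz":0.0,"wx":0.0,"wy":0.0,"wz":-1.293},{"jaw":-1.0,"dx":33.34,"dy":11.58,"dz":0.0,"wx":0.0,"wy":0.0,"wz":-1.293},{"jaw":-1.0,"dx":33.34,"dy":11.58,"dz":0.0,"wx":0.0,"wy":0.0,"wz":-1.293},{"jaw":-1.0,"dx":33.34,"dy":11.58,"dz":0.0,"wx":0.0,"wy":0.0,"wz":-1.293},{"jaw":-1.0,"dx":33.34,"dy":11.58,"dz":0.0,"wx":0.0,"wy":0.0,"wz":-1.293}]'

```text
clock: 4.3
ee_pos: [540.5, 140.4, 208.9]
tcp_rot: [0.125, -3.137, 0.001]
wrist_force: [0.0, 0.7, 0.3]
opening: 85.5
```

Run:
```python
from h import *
from station import ctrl
import cv2
s=ctrl.sense(); print(s["ee_pos"],s["tcp_rot"],s["q"],s["wrist_force"],s["opening"])
m=R.from_rotvec(s["tcp_rot"]).as_matrix(); print(np.arctan2(m[1,0],m[0,0])-np.pi, m[:,2])
for n in ["side","top"]:
    c=ctrl.camera(n); cv2.imwrite(f"pics/{n}1.png",c["pixels"][:,:,::-1])
```

```text
[540.48011286 140.36566463 208.90443203] [ 1.25357680e-01 -3.13742895e+00  8.53618001e-04] [ 5.44153146e-01  3.12347537e-01 -2.26681390e-01 -3.79516371e-04
 -1.03348372e+00 -4.64090015e-01] [0.014051   0.74698539 0.2571982 ] 85.50138975931962
-6.203317104092758 [-1.63718658e-03 -6.09565552e-04 -9.99998474e-01]
```

View pics/side1.png

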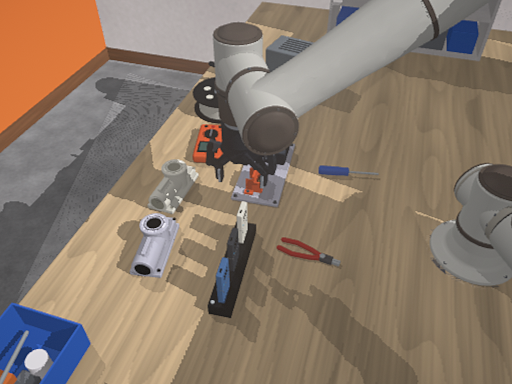

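Request:
jog_arm --increments '[{"jaw":-1.0,"dx":0.0,"dy":0.0,"dz":4.0,"wx":0.0,"wy":0.0,"wz":0.0},{"jaw":-1.0,"dx":0.0,"dy":0.0,"dz":8.0,"wx":0.0,"wy":0.0,"wz":0.0},{"jaw":-1.0,"dx":0.0,"dy":0.0,"dz":11.0,"wx":0.0,"wy":0.0,"wz":0.0},{"jaw":-1.0,"dx":0.0,"dy":0.0,"dz":12.5,"wx":0.0,"wy":0.0,"wz":0.0},{"jaw":-1.0,"dx":0.0,"dy":0.0,"dz":12.5,"wx":0.0,"wy":0.0,"wz":0.0}]'

```text
clock: 4.9
ee_pos: [539.4, 139.7, 82.3]
tcp_rot: [0.126, -3.134, 0.004]
wrist_force: [0.2, -0.2, 0.1]
opening: 85.6
```

Request:
jog_arm --increments '[{"jaw":1.0,"dx":0.0,"dy":0.0,"dz":0.0,"wx":0.0,"wy":0.0,"wz":0.0},{"jaw":1.0,"dx":0.0,"dy":0.0,"dz":0.0,"wx":0.0,"wy":0.0,"wz":0.0},{"jaw":1.0,"dx":0.0,"dy":0.0,"dz":0.0,"wx":0.0,"wy":0.0,"wz":0.0},{"jaw":1.0,"dx":0.0,"dy":0.0,"dz":0.0,"wx":0.0,"wy":0.0,"wz":0.0},{"jaw":1.0,"dx":0.0,"dy":0.0,"dz":0.0,"wx":0.0,"wy":0.0,"wz":0.0},{"jaw":1.0,"dx":0.0,"dy":0.0,"dz":0.0,"wx":0.0,"wy":0.0,"wz":0.0},{"jaw":1.0,"dx":0.0,"dy":0.0,"dz":0.0,"wx":0.0,"wy":0.0,"wz":0.0},{"jaw":1.0,"dx":0.0,"dy":0.0,"dz":0.0,"wx":0.0,"wy":0.0,"wz":0.0},{"jaw":1.0,"dx":0.0,"dy":0.0,"dz":0.0,"wx":0.0,"wy":0.0,"wz":0.0},{"jaw":1.0,"dx":0.0,"dy":0.0,"dz":0.0,"wx":0.0,"wy":0.0,"wz":0.0}]' --force 50

```text
clock: 5.9
ee_pos: [541.3, 141.1, 85.6]
tcp_rot: [-0.129, 3.138, 0.0]
wrist_force: [-0.5, 0.7, 5.8]
opening: 13.1
```

Request:
jog_arm --increments '[{"jaw":1.0,"dx":0.0,"dy":0.0,"dz":-1.5,"wx":0.0,"wy":0.0,"wz":0.0},{"jaw":1.0,"dx":0.0,"dy":0.0,"dz":-4.0,"wx":0.0,"wy":0.0,"wz":0.0},{"jaw":1.0,"dx":0.0,"dy":0.0,"dz":-8.0,"wx":0.0,"wy":0.0,"wz":0.0},{"jaw":1.0,"dx":0.0,"dy":0.0,"dz":-12.0,"wx":0.0,"wy":0.0,"wz":0.0},{"jaw":1.0,"dx":0.0,"dy":0.0,"dz":-12.0,"wx":0.0,"wy":0.0,"wz":0.0},{"jaw":1.0,"dx":0.0,"dy":0.0,"dz":-12.0,"wx":0.0,"wy":0.0,"wz":0.0},{"jaw":1.0,"dx":0.0,"dy":0.0,"dz":-12.0,"wx":0.0,"wy":0.0,"wz":0.0}]'

```text
clock: 6.6
ee_pos: [539.7, 140.5, 203.1]
tcp_rot: [0.128, -3.136, 0.001]
wrist_force: [0.2, -0.0, -0.3]
opening: 13.3
```

Run:
```python
from h import *
from station import ctrl
import cv2
s=ctrl.sense(); print(s["ee_pos"],s["tcp_rot"],s["wrist_force"],s["wrist_torque"],s["opening"])
c=ctrl.camera("side"); np.savez("side2.npz",**c)
u,v=proj(c,[541,141,170]); print(u,v)
u,v=int(u),int(v)
cv2.imwrite("pics/side2.png",cv2.resize(c["pixels"][v-50:v+90,u-60:u+60,::-1],None,fx=4,fy=4,interpolation=cv2.INTER_CUBIC))
# commanded
p0=np.array([541,140.8,204.8]); yw=.082+np.pi
r0=R.from_matrix(np.array([[np.cos(yw),np.sin(yw),0],[np.sin(yw),-np.cos(yw),0],[0,0,-1]])).as_rotvec()
print(jog(p0,r0,[558.4,-66.1,204.8],.0712+np.pi))
```

```text
[539.74588968 140.45416202 203.07242702] [ 1.27885132e-01 -3.13561374e+00  1.48882741e-03] [ 0.23635606 -0.03293266 -0.34981293] [-0.01279769  0.01897592  0.03921324] 13.254502524306956
241.1788780296826 192.03806290082815
(array([ -0.039, -20.763,  -0.   ]), array([ 0.    , -0.    ,  0.0108]))
```

View pics/side2.png

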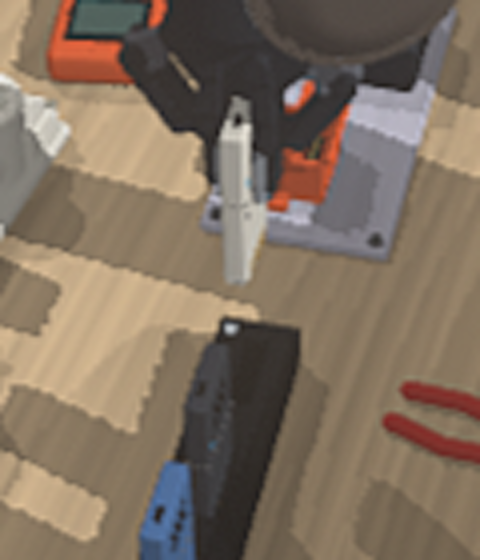

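Request:
jog_arm --increments '[{"jaw":1.0,"dx":-0.04,"dy":-4.0,"dz":0.0,"wx":0.0,"wy":0.0,"wz":0.011},{"jaw":1.0,"dx":-0.04,"dy":-8.5,"dz":0.0,"wx":0.0,"wy":0.0,"wz":0.011},{"jaw":1.0,"dx":-0.04,"dy":-13.0,"dz":0.0,"wx":0.0,"wy":0.0,"wz":0.011},{"jaw":1.0,"dx":-0.04,"dy":-17.0,"dz":0.0,"wx":0.0,"wy":0.0,"wz":0.011},{"jaw":1.0,"dx":-0.04,"dy":-20.76,"dz":0.0,"wx":0.0,"wy":0.0,"wz":0.011},{"jaw":1.0,"dx":-0.04,"dy":-20.76,"dz":2.0,"wx":0.0,"wy":0.0,"wz":0.011},{"jaw":1.0,"dx":-0.04,"dy":-20.76,"dz":4.5,"wx":0.0,"wy":0.0,"wz":0.011},{"jaw":1.0,"dx":-0.04,"dy":-20.76,"dz":4.5,"wx":0.0,"wy":0.0,"wz":0.011},{"jaw":1.0,"dx":-0.04,"dy":-20.76,"dz":4.5,"wx":0.0,"wy":0.0,"wz":0.011}]'

```text
clock: 7.55
ee_pos: [557.9, -66.1, 158.9]
tcp_rot: [0.112, -3.137, 0.001]
wrist_force: [0.3, 0.8, 0.3]
opening: 13.6
```

Run:
```python
from h import *
from station import ctrl
import cv2
s=ctrl.sense(); print(s["ee_pos"],s["tcp_rot"],s["wrist_force"],s["wrist_torque"],s["opening"])
for n in("side","top"):
    c=ctrl.camera(n); np.savez(n+"3.npz",**c)
    u,v=proj(c,[560,-66,80]); print(u,v)
    u,v=int(u),int(v)
    cv2.imwrite(f"pics/{n}3.png",cv2.resize(c["pixels"][v-40:v+35,u-45:u+45,::-1],None,fx=8,fy=8,interpolation=cv2.INTER_CUBIC))
```

```text
[557.9362097  -66.13292978 158.88075635] [ 1.12081960e-01 -3.13681988e+00  1.30466260e-03] [0.32340511 0.84246525 0.25000046] [ 0.03262582 -0.04096053  0.0586537 ] 13.644552923472334
259.66629281435115 164.892927139648
299.97043996610256 185.70892215977975
```

View pics/side3.png

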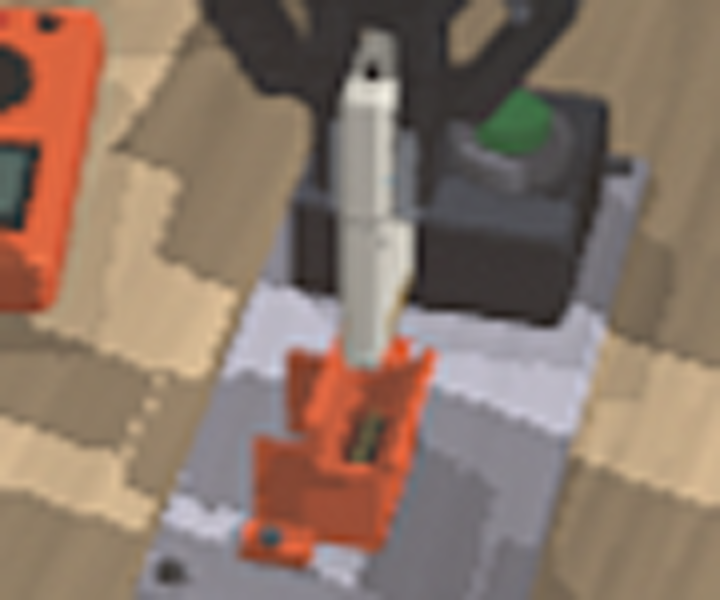

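View pics/top3.png

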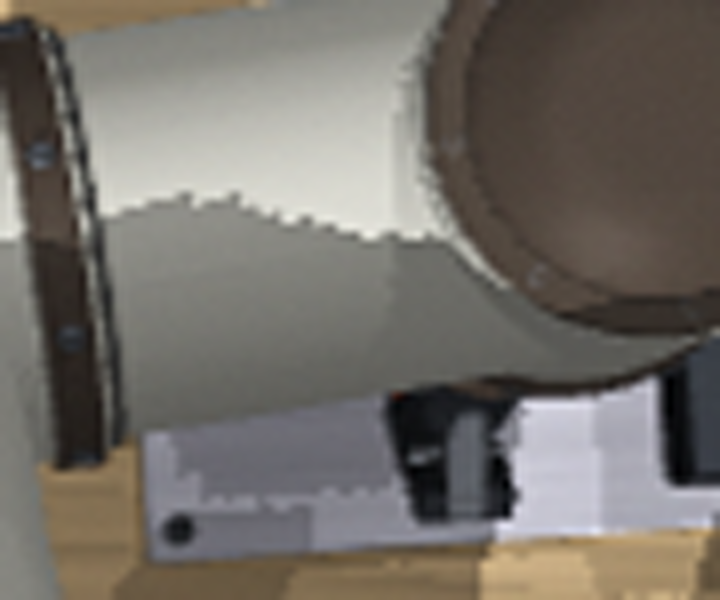

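Run:
```python
from h import *
c=load("side3.npz"); yw=.0712; X=np.array([np.cos(yw),np.sin(yw),0]);Y=np.array([-np.sin(yw),np.cos(yw),0]);Z=np.array([0,0,1])
O=np.array([557.9,-66.1,158.9-75.6])
f=lambda p:((proj(c,p)[0]-214+.5)*8,(proj(c,p)[1]-124+.5)*8)
for x,y,z in [(5,23,0),(-5,23,0),(0,23,0),(7,25,110),(-7,25,110),(7,25,4),(-7,25,4),(-5,-23,0)]: print(x,y,z,np.round(f(O+x*X+y*Y+z*Z)))
S=np.array([561.4,-65.9,30])
for x,y,z in [(-15.5,34,20),(-15.5,-34,20),(8.5,27,32),(8.5,-27,32),(0,0,5)]: print("cr",x,y,z,np.round(f(S+x*X+y*Y+z*Z)))
```

```text
5 23 0 [345. 365.]
-5 23 0 [375. 370.]
0 23 0 [360. 368.]
7 25 110 [340.  96.]
-7 25 110 [384. 103.]
7 25 4 [338. 359.]
-7 25 4 [380. 365.]
-5 -23 0 [405. 285.]
cr -15.5 34 20 [387. 470.]
cr -15.5 -34 20 [430. 343.]
cr 8.5 27 32 [322. 419.]
cr 8.5 -27 32 [358. 319.]
cr 0 0 5 [364. 432.]
```

Run:
```python
from h import *
import cv2
c=load("side3.npz"); c0=load("side0.npz"); yw=.0712; X=np.array([np.cos(yw),np.sin(yw),0]);Y=np.array([-np.sin(yw),np.cos(yw),0]);Z=np.array([0,0,1])
u0,v0,k=232,150,14
def draw(c,fn,dx,dy,mod):
    im=cv2.resize(np.ascontiguousarray(c["pixels"][v0:v0+42,u0:u0+44,::-1]),None,fx=k,fy=k,interpolation=cv2.INTER_LANCZOS4)
    def L(a,b,col):
        q=[tuple(int(t) for t in ((proj(c,p)[0]-u0+.5)*k,(proj(c,p)[1]-v0+.5)*k)) for p in (a,b)]; cv2.line(im,*q,col,1)
    S=np.array([561.4,-65.9,30])+dx*X+dy*Y
    P=lambda x,y,z:S+x*X+y*Y+z*Z
    L(P(8.5,-27,32),P(8.5,27,32),(255,0,0))
    L(P(-15.5,-34,20),P(-15.5,34,20),(0,255,0)); L(P(8.5,34,20),P(-15.5,34,20),(0,255,0)); L(P(8.5,-34,20),P(-15.5,-34,20),(0,255,0))
    L(P(0,-15,5),P(0,15,5),(255,255,0))
    cv2.imwrite(fn,im)
draw(c0,"pics/fa.png",0,0,0); draw(c0,"pics/fb.png",-1.5,2.5,0)
im=np.hstack([cv2.imread("pics/fa.png")[:, :400],cv2.imread("pics/fb.png")[:, :400]]); cv2.imwrite("pics/fab.png",im)
# plate corners/rack in side
O=np.array([566.5,-137.7,8])
for x in(-65,65):
    for y in(-140,140): print(x,y,np.round(proj(c0,O+x*X+y*Y),1))
s=c0["pixels"]
cv2.imwrite("pics/pl.png",cv2.resize(s[125:215,225:305,::-1],None,fx=6,fy=6,interpolation=cv2.INTER_LANCZOS4))
```

```text
-65 -140 [294.6 143.4]
-65 140 [277.  205.2]
65 -140 [253.8 137.6]
65 140 [229.9 197.4]
```

View pics/fab.png

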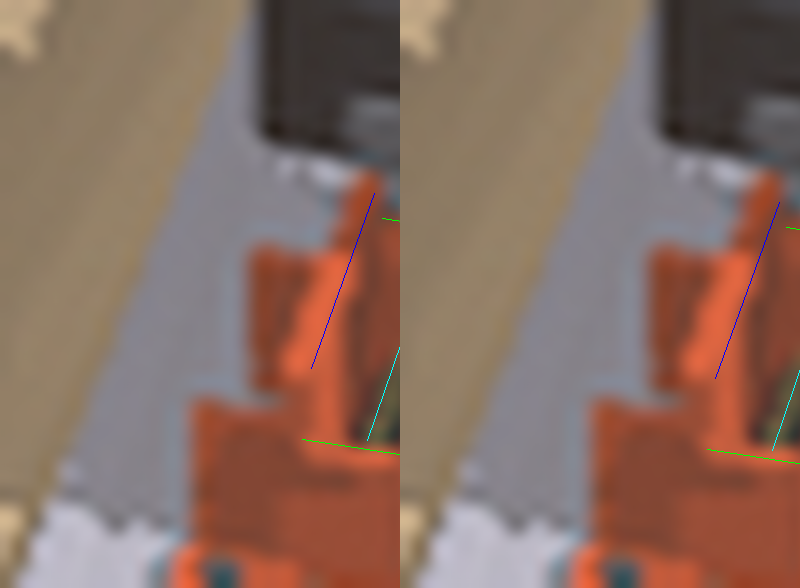

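View pics/pl.png

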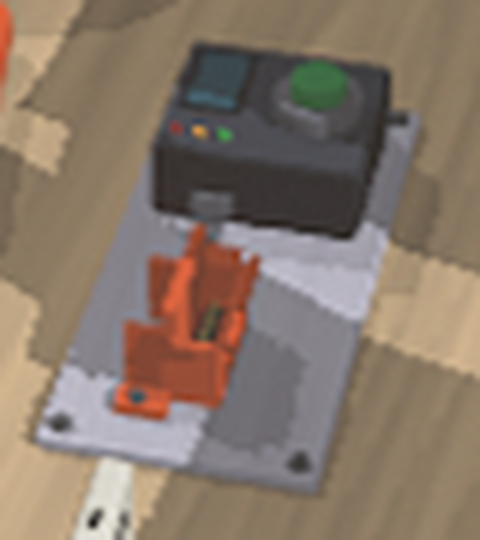

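Request:
jog_arm --increments '[{"jaw":1.0,"dx":0.0,"dy":0.15,"dz":1.5,"wx":0.0,"wy":0.0,"wz":0.0},{"jaw":1.0,"dx":0.0,"dy":0.15,"dz":2.5,"wx":0.0,"wy":0.0,"wz":0.0},{"jaw":1.0,"dx":0.0,"dy":0.15,"dz":2.7,"wx":0.0,"wy":0.0,"wz":0.0},{"jaw":1.0,"dx":0.0,"dy":0.15,"dz":2.7,"wx":0.0,"wy":0.0,"wz":0.0},{"jaw":1.0,"dx":0.0,"dy":0.15,"dz":2.7,"wx":0.0,"wy":0.0,"wz":0.0}]' --force 40

```text
clock: 8.15
ee_pos: [558.6, -64.4, 133.4]
tcp_rot: [-0.112, 3.138, -0.0]
wrist_force: [0.1, -0.2, -0.4]
opening: 13.4
```

Request:
jog_arm --increments '[{"jaw":1.0,"dx":-0.15,"dy":0.0,"dz":0.0,"wx":0.0,"wy":0.0,"wz":0.0},{"jaw":1.0,"dx":-0.3,"dy":0.0,"dz":0.0,"wx":0.0,"wy":0.0,"wz":0.0},{"jaw":1.0,"dx":-0.3,"dy":0.0,"dz":0.0,"wx":0.0,"wy":0.0,"wz":0.0}]'

```text
clock: 8.45
ee_pos: [561.6, -64.3, 133.1]
tcp_rot: [-0.112, 3.139, 0.0]
wrist_force: [0.5, -0.6, -0.8]
opening: 13.3
```

Request:
jog_arm --increments '[{"jaw":1.0,"dx":-0.1,"dy":0.0,"dz":0.0,"wx":0.0,"wy":0.0,"wz":0.0},{"jaw":1.0,"dx":-0.2,"dy":0.0,"dz":0.0,"wx":0.0,"wy":0.0,"wz":0.0},{"jaw":1.0,"dx":-0.2,"dy":0.0,"dz":0.0,"wx":0.0,"wy":0.0,"wz":0.0}]'

```text
clock: 8.75
ee_pos: [562.3, -64.3, 132.5]
tcp_rot: [0.111, -3.137, 0.0]
wrist_force: [-2.3, -0.5, 0.0]
opening: 13.3
```

Request:
jog_arm --increments '[{"jaw":1.0,"dx":-0.1,"dy":0.0,"dz":0.0,"wx":0.0,"wy":0.0,"wz":0.0},{"jaw":1.0,"dx":-0.15,"dy":0.0,"dz":0.0,"wx":0.0,"wy":0.0,"wz":0.0},{"jaw":1.0,"dx":-0.15,"dy":0.0,"dz":0.0,"wx":0.0,"wy":0.0,"wz":0.0}]'

```text
clock: 9.05
ee_pos: [562.7, -64.3, 132.3]
tcp_rot: [0.111, -3.135, 0.0]
wrist_force: [-4.8, 0.6, 2.1]
opening: 13.2
```

Request:
jog_arm --increments '[{"jaw":1.0,"dx":0.25,"dy":0.0,"dz":0.0,"wx":0.0,"wy":0.0,"wz":0.0},{"jaw":1.0,"dx":0.48,"dy":0.0,"dz":0.0,"wx":0.0,"wy":0.0,"wz":0.0},{"jaw":1.0,"dx":0.48,"dy":0.0,"dz":0.4,"wx":0.0,"wy":0.0,"wz":0.0},{"jaw":1.0,"dx":0.48,"dy":0.0,"dz":0.7,"wx":0.0,"wy":0.0,"wz":0.0},{"jaw":1.0,"dx":0.48,"dy":0.0,"dz":0.7,"wx":0.0,"wy":0.0,"wz":0.0}]'

```text
clock: 9.55
ee_pos: [559.9, -64.3, 125.2]
tcp_rot: [0.111, -3.139, -0.0]
wrist_force: [-0.2, 0.7, -1.3]
opening: 13.4
```

Request:
jog_arm --increments '[{"jaw":1.0,"dx":0.0,"dy":0.0,"dz":0.3,"wx":0.0,"wy":0.0,"wz":0.0},{"jaw":1.0,"dx":0.0,"dy":0.0,"dz":0.6,"wx":0.0,"wy":0.0,"wz":0.0},{"jaw":1.0,"dx":0.0,"dy":0.0,"dz":0.6,"wx":0.0,"wy":0.0,"wz":0.0}]'

```text
clock: 9.85
ee_pos: [559.6, -64.4, 119.2]
tcp_rot: [0.111, -3.139, 0.0]
wrist_force: [0.9, 0.3, -0.6]
opening: 13.5
```

Request:
jog_arm --increments '[{"jaw":1.0,"dx":0.0,"dy":0.0,"dz":0.3,"wx":0.0,"wy":0.0,"wz":0.0},{"jaw":1.0,"dx":0.0,"dy":0.0,"dz":0.5,"wx":0.0,"wy":0.0,"wz":0.0},{"jaw":1.0,"dx":0.0,"dy":0.0,"dz":0.5,"wx":0.0,"wy":0.0,"wz":0.0}]'

```text
clock: 10.15
ee_pos: [560.2, -64.7, 114.9]
tcp_rot: [-0.112, 3.139, -0.001]
wrist_force: [1.2, -1.6, -0.1]
opening: 13.5
```

Request:
jog_arm --increments '[{"jaw":1.0,"dx":0.0,"dy":0.0,"dz":0.15,"wx":0.0,"wy":0.0,"wz":0.0},{"jaw":1.0,"dx":0.0,"dy":0.0,"dz":0.3,"wx":0.0,"wy":0.0,"wz":0.0},{"jaw":1.0,"dx":0.0,"dy":0.0,"dz":0.3,"wx":0.0,"wy":0.0,"wz":0.0}]' --force 60

```text
clock: 10.45
ee_pos: [559.9, -64.7, 111.7]
tcp_rot: [-0.111, 3.14, -0.001]
wrist_force: [1.4, -3.2, -0.6]
opening: 13.0
```

Request:
jog_arm --increments '[{"jaw":1.0,"dx":0.0,"dy":-0.1,"dz":0.0,"wx":0.0,"wy":0.0,"wz":0.0},{"jaw":1.0,"dx":0.0,"dy":-0.1,"dz":0.2,"wx":0.0,"wy":0.0,"wz":0.0},{"jaw":1.0,"dx":0.0,"dy":-0.1,"dz":0.2,"wx":0.0,"wy":0.0,"wz":0.0}]'

```text
clock: 10.75
ee_pos: [559.9, -65.1, 109.8]
tcp_rot: [0.112, -3.139, -0.0]
wrist_force: [-0.8, 0.3, 3.7]
opening: 13.3
```

Request:
jog_arm --increments '[{"jaw":1.0,"dx":0.0,"dy":0.0,"dz":0.15,"wx":0.0,"wy":0.0,"wz":0.0},{"jaw":1.0,"dx":0.0,"dy":0.0,"dz":0.2,"wx":0.0,"wy":0.0,"wz":0.0},{"jaw":1.0,"dx":0.0,"dy":0.0,"dz":0.2,"wx":0.0,"wy":0.0,"wz":0.0}]'

```text
clock: 11.05
ee_pos: [559.9, -65.2, 108.1]
tcp_rot: [-0.112, 3.14, 0.0]
wrist_force: [-1.7, 0.6, 5.4]
opening: 13.1
```

Side force gone; the pins are now being compressed as expected.

Request:
jog_arm --increments '[{"jaw":1.0,"dx":0.0,"dy":0.0,"dz":0.15,"wx":0.0,"wy":0.0,"wz":0.0},{"jaw":1.0,"dx":0.0,"dy":0.0,"dz":0.2,"wx":0.0,"wy":0.0,"wz":0.0},{"jaw":1.0,"dx":0.0,"dy":0.0,"dz":0.2,"wx":0.0,"wy":0.0,"wz":0.0}]'

```text
clock: 11.35
ee_pos: [559.9, -65.2, 106.2]
tcp_rot: [-0.112, 3.139, 0.0]
wrist_force: [-1.6, 1.6, 6.7]
opening: 13.2
```

Request:
jog_arm --increments '[{"jaw":1.0,"dx":0.0,"dy":0.0,"dz":0.15,"wx":0.0,"wy":0.0,"wz":0.0},{"jaw":1.0,"dx":0.0,"dy":0.0,"dz":0.15,"wx":0.0,"wy":0.0,"wz":0.0}]'

```text
clock: 11.55
ee_pos: [560.0, -65.2, 105.5]
tcp_rot: [-0.112, 3.139, -0.0]
wrist_force: [-3.2, 2.2, 10.7]
opening: 13.6
```

Request:
jog_arm --increments '[{"jaw":1.0,"dx":0.0,"dy":0.0,"dz":0.12,"wx":0.0,"wy":0.0,"wz":0.0},{"jaw":1.0,"dx":0.0,"dy":0.0,"dz":0.12,"wx":0.0,"wy":0.0,"wz":0.0},{"jaw":1.0,"dx":0.0,"dy":0.0,"dz":0.12,"wx":0.0,"wy":0.0,"wz":0.0},{"jaw":1.0,"dx":0.0,"dy":0.0,"dz":0.12,"wx":0.0,"wy":0.0,"wz":0.0}]'

```text
clock: 11.95
ee_pos: [560.1, -65.2, 105.5]
tcp_rot: [-0.113, 3.139, -0.001]
wrist_force: [-5.2, 2.3, 16.3]
opening: 13.7
```

Request:
jog_arm --increments '[{"jaw":1.0,"dx":0.0,"dy":0.0,"dz":0.1,"wx":0.0,"wy":0.0,"wz":0.0},{"jaw":1.0,"dx":0.0,"dy":0.0,"dz":0.1,"wx":0.0,"wy":0.0,"wz":0.0},{"jaw":1.0,"dx":0.0,"dy":0.0,"dz":0.1,"wx":0.0,"wy":0.0,"wz":0.0},{"jaw":1.0,"dx":0.0,"dy":0.0,"dz":0.1,"wx":0.0,"wy":0.0,"wz":0.0}]'

```text
clock: 12.35
ee_pos: [560.1, -65.3, 105.4]
tcp_rot: [-0.113, 3.138, -0.001]
wrist_force: [-7.3, 2.4, 20.7]
opening: 13.1
```

Run:
```python
from h import *
from station import ctrl
import cv2
s=ctrl.sense(); print(s["clock"],s["ee_pos"],s["tcp_rot"],s["wrist_force"],s["wrist_torque"],s["opening"])
c=ctrl.camera("side"); np.savez("side4.npz",**c)
u,v=220,125
cv2.imwrite("pics/side4.png",cv2.resize(c["pixels"][v:v+75,u:u+80,::-1],None,fx=8,fy=8,interpolation=cv2.INTER_CUBIC))
cv2.imwrite("pics/side4f.png",c["pixels"][:,:,::-1])
yw=.0712; X=np.array([np.cos(yw),np.sin(yw),0]);Y=np.array([-np.sin(yw),np.cos(yw),0]);Z=np.array([0,0,1])
O=np.array([560,-65.2,30])
for x,y,z in [(7,25,110),(-7,25,110),(7,-25,110),(7,25,32),(-7,25,20)]: 
    a=proj(c,O+x*X+y*Y+z*Z); print(x,y,z,(a[0]-u+.5)*8,(a[1]-v+.5)*8)
```

```text
12.35 [560.11997028 -65.26092582 105.37846724] [-1.13443494e-01  3.13844265e+00 -8.91511212e-04] [-7.30718652  2.35368836 20.6861595 ] [1.14170395 2.42314523 0.00817245] 13.101397482823081
7 25 110 283.7767903383117 224.95897162029723
-7 25 110 326.5580031039349 231.28174258653416
7 -25 110 318.5708586071041 133.51219559365518
7 25 32 283.04715674802014 409.60970348731416
-7 25 20 323.5623493072617 442.9993810326873
```

View pics/side4.png

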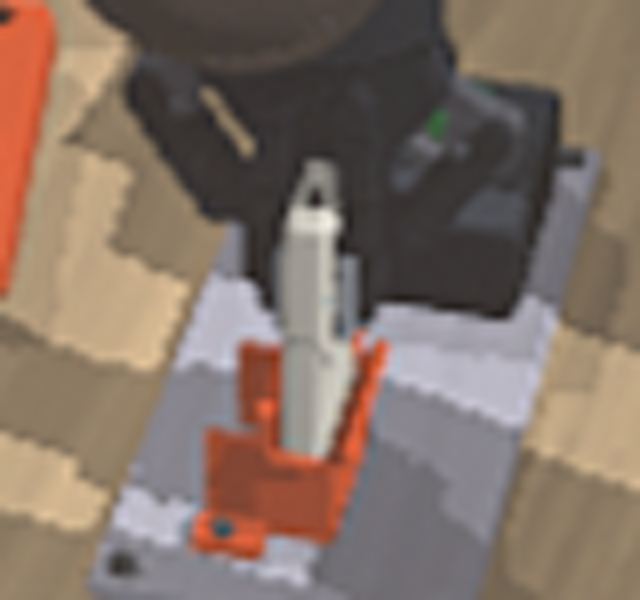

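View pics/side4f.png

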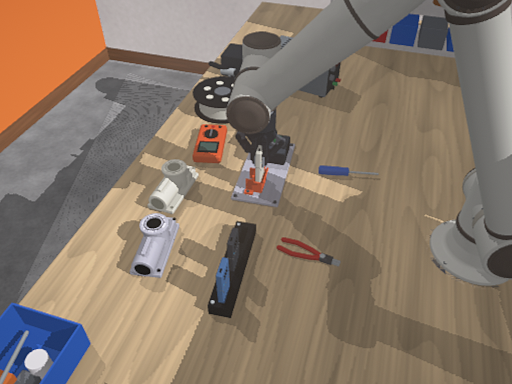

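Run:
```python
from h import *
import cv2
np.set_printoptions(precision=1,suppress=True)
for n in ("side3","side4","side2"):
    c=load(n+".npz"); W=cloud(c); px=c["pixels"].astype(int)
    if n=="side2": roi=(slice(150,240),slice(215,270))
    else: roi=(slice(120,200),slice(245,275))
    m=np.zeros((384,512),bool); m[roi]=1
    m&=(px.min(2)>110)&(px.max(2)-px.min(2)<35)
    m&=(W[...,2]>45)
    P=W[m]; print(n,len(P),"z pct",np.percentile(P[:,2],[1,5,95,99]))
    # end face(+y): pts ; top: histogram of top z
    yw=.0712; X=np.array([np.cos(yw),np.sin(yw),0]);Y=np.array([-np.sin(yw),np.cos(yw),0])
    ctr={"side3":[557.9,-66.1,0],"side4":[560,-65.2,0],"side2":[540,140.5,0]}[n]
    L=np.c_[(P-ctr)@X,(P-ctr)@Y,P[:,2]]
    vs=np.argwhere(m)
    for v in np.unique(vs[:,0])[::4]:
        q=L[vs[:,0]==v]; uu=vs[vs[:,0]==v][:,1]; print(v,uu.min(),uu.max(),"x",q[:,0].min(),q[:,0].max(),"y",np.median(q[:,1]),"z",np.median(q[:,2]))
```

```text
side3 282 z pct [ 51.5  91.6 194.4 196. ]
128 260 261 x 1.737140432628106 4.640037460917859 y -9.127296250637773 z 193.22249423223047
132 262 262 x -4.780595051613167 -4.780595051613167 y 9.283342784807207 z 195.0045278439876
136 257 263 x -8.149380742366326 4.459324253789297 y 24.510072618873355 z 191.97076739887666
140 256 262 x -6.007412055103906 6.627915310886478 y 25.72347323487133 z 180.62725126370208
144 256 264 x -10.991125786939595 6.060987715805769 y 26.232748301553677 z 169.12408462746134
148 256 264 x -10.96545907246049 6.7346794045641465 y 23.387992531165022 z 154.58506893125457
152 257 265 x -6.137668692994015 8.586327502192681 y 23.795691833819618 z 141.6938394651853
156 257 264 x -6.507378506215312 3.9246131072984705 y 23.32424082808046 z 129.5070184951398
160 257 263 x -6.73313121841691 3.8699659422237356 y 24.736232165681155 z 116.58964958325384
164 256 261 x -5.809023314990992 6.049920544938385 y 25.345280585469396 z 103.3955639340914
168 249 260 x -4.040854288484618 36.74022616543692 y 24.53421299617211 z 89.5182839509439
side4 249 z pct [ 45.4  47.4 141.  142.3]

[... 1385 characters left out ...]
20428577 y 24.09314145999647 z 223.8175725626607
185 236 246 x -12.310809911042272 4.756392215101227 y 25.227444760137782 z 213.2390144036654
189 235 246 x -12.913649070364658 11.344392547654502 y 24.583013759103395 z 200.28024576648124
193 236 246 x -6.764169039567034 6.089691381871483 y 24.20992023959285 z 188.6119965029743
197 236 246 x -6.814704182248576 5.566679299558683 y 24.306944018874376 z 176.76267357147378
201 237 245 x -6.941910318954459 3.8474896966983234 y 24.220758668164255 z 165.80868408023014
205 237 243 x -6.526620987747703 3.6037098950272735 y 24.47192552179786 z 153.17021138642315
209 237 242 x -6.191092504227327 4.2735467295067595 y 26.50915986284076 z 142.16103518843028
```

Run:
```python
from station import ctrl
s=ctrl.sense(); print(s["clock"],s["ee_pos"],s["wrist_force"],s["opening"])
print(ctrl.sign_off())
```

```text
12.4 [560.12024409 -65.26902685 105.39142337] [-6.21101129  3.31876811 19.71959115] 13.507658020646856
the job is handed in; nothing more can be done
None
```

I pressed the green start button to its stop and let it up again. The stop came at a tip height of about 66 mm, with 15 N on the wrist. I then took the white module from the rack, felt for the cradle's back plate, lowered it behind the lip and pressed it home. I handed the job in at 12.4 s with the arm still holding it down.

**Last checks**
- **Push:** about 20 N down, with the jaws closed on the module at about 13 mm.
- **Seating:** from about 111 mm tool height the push rose by roughly 1 N per mm, as the spring pins should. It then met a hard stop at 105.4 mm.
- **Module pose:** camera depth puts the module's top at about 141 mm against 140 mm expected when seated. It stands upright and has not slipped in the grip.
- **Surroundings:** the button's green cap was still showing beside the gripper. The other modules and the things on the bench looked unmoved in the last side picture.

**What disagreed or stayed uncertain**
- **Position along the slot:** the two cameras disagreed by 2–3 mm here, so I compromised on the aim. A 3 N side force during the descent went away after I moved 1 mm along the slot.
- **Side load:** about 6 N of sideways force across the slot remains while holding.
- **Predicted corners:** the seated module's top corners appeared about 2 pixels higher in the picture than I predicted. I went by the depth readings and forces, which both indicate it is seated.

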